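# Load the sampler tray in reverse order

### The arm

A 6-joint arm with a two-finger parallel gripper is mounted at the origin on the work surface. World frame = base frame: x ahead of the robot, y to its left, z up, the work surface at z = 0. Lengths are in m, angles in rad, forces in N, time in s.
With the tool pointing down it reaches from about 0.35 to 0.85 m from the base axis. Payload 8.1 kg.
Tool frame: the origin (TCP) lies on the mounting face of the last link; the fingertips stand 186 mm ahead of it and the grasp point (between the pads) lies 167 mm ahead of it; z points along the fingers, y is the line along which they close (so a half turn about z gives the same grasp; the last joint's range is limited). The gripper opens to 93 mm and grips with 3 to 60 N. Pads are 15 mm wide; open, the fingers measure 128 mm over their backs; the gripper's body (75 mm by 188 mm) begins 65 mm behind the grasp point.
Start: joints at [1.109, 0.13, 1.488, -0, 1.523, -0.085], TCP at [0.221, 0.558, 0.405] pointing down, gripper open.
Joint ranges: [-2.96, 2.96], [-0.89, 2.26], [0.02, 2.5], [-1.34, 4.48], [0, 2.73], [-2.66, 2.66]. Speed limits (rad/s): [2.39, 2.39, 2.79, 3.14, 3.14, 3.14].

### API

Orientations are given as a rotation vector (axis times angle).
In Python, from plant import * gives the robot as it stands. The module is installed in compiled form; this text tells all that it offers.
- The arm moves only by the tool arm_command, never from a script. Its argument "increments" is a list of rows, each a list of 6 numbers: the shift along the tool's x, y, z in units of 0.2 m (1.0 is 0.2 m), then the turn, a rotation vector about the tool's x, y, z in units of pi rad (1.0 is pi rad). A call has exactly 5 rows; each row is the pose to reach, as a shift and turn from the pose commanded when the call began, along the tool's axes at that moment, turning the shorter way round; what a row does not reach only later rows make up. A row lasts 1/8 s, in which the tool goes at most 62.5 mm and 10.7 degrees, less where a joint would pass 70% of its speed; a pose out of reach is approached as far as the arm can. A call with a number of a shift or a turn outside -1 to 1 is refused whole. A call with a gripper value outside its range is refused whole. "fingers" is the closure, from -1 (fully open) to 1 (shut), set as the call begins (left out, the last holds). The fingers move at their own pace and stop on an object; "force" is the grip in N (left out, the last holds). Time passes only in rows, so rows that repeat a pose let the fingers close, or fill a call up. It gives the time, the measured TCP pose, the force, the opening and the grip force at its end, in the units of the state.
- read_state(): the state, without advancing time (a new reading comes with each control period).
- read_camera(name): name is "scene" or "top"; returns a dict with "image" (420x560x3 uint8, red, green, blue), "fx", "fy", "cx", "cy" (pixels), "k1" (the pictures are not rectified: a ray, as slopes to the right and down, at radius r is drawn at 1 + k1 r^2 times it, then the intrinsics apply), "T" (4x4, takes a point from camera to world coordinates). Camera axes: x right, y down, z forward; pixel columns grow to the right and rows downward; lengths in m; the calibration is good to about 2 mm. A picture is of the moment at which its call begins. There is no depth.
- close_job(): hands the job in; it is judged then, once.
The state is a dict: "t": time; "q": joint angles; "dq": joint speeds; "joint_torque": joint torques, N m; "tool_pos": TCP position; "orientation": TCP orientation; "force": force on the tool from outside, world axes, zero at the start; "wrist_torque": the same for the moment, N m; "opening": finger opening in m; "gripper_force": force on a finger pad.
Only numpy, scipy, OpenCV 4.12 (cv2) and the standard library are available. Lean on these libraries where they do the work, as an engineer would, in place of code of your own. Each camera call takes 0.05 s, during which the arm holds its last target. There are 200 camera calls.

### The job

Move the four glass vials from the rack of grey cups into the four pockets of the white tray, one per pocket, in reverse order: the vial nearest the rack's upright black end tab goes into the pocket farthest from the tray's tab, and so on, until the one farthest from the rack's tab stands beside the tray's tab. Set each down gently on the pocket floor, never dropping or tipping one over, and leave all four upright and released.

Things in the scene. Friction and masses are not known exactly. Their poses are not given: they have to be found in the camera images.
- broad_vial: Loose clear glass vial, red cap: the broadest vial: straight body 28 mm in diameter and 56 mm tall, broad cap 25 mm in diameter on top; 72 mm tall overall, 55 g (mass varies). Origin: centre of its underside, z up. Grip the glass 17 to 40 mm above the underside. Starts standing in its own grey cup in the rack.
- squat_vial: Loose clear glass vial, red cap: the shortest vial: straight body 22 mm in diameter and 40 mm tall, flat cap 20 mm in diameter; only 48 mm tall overall, 25 g (mass varies). Origin: centre of its underside, z up. Grip the glass 17 to 40 mm above the underside. Starts standing in its own grey cup in the rack.
- slim_vial: Loose clear glass vial, red cap: the thinnest and tallest vial: straight body 16 mm in diameter and 70 mm tall, cap 14 mm in diameter; 84 mm tall overall, 22 g (mass varies). Origin: centre of its underside, z up. Grip the glass 17 to 40 mm above the underside. Starts standing in its own grey cup in the rack.
- necked_vial: Loose clear glass vial, red cap: the bottle-shaped vial: body 24 mm in diameter up to 45 mm, then a flat shoulder, a thin neck 11 mm in diameter and a small cap 13 mm in diameter; 70 mm tall overall, 35 g (mass varies). Origin: centre of its underside, z up. Grip the glass 17 to 40 mm above the underside. Starts standing in its own grey cup in the rack.
- broad_cup: Fixed grey cup, 46 x 46 mm, 16 mm tall, on the rack; the broad vial starts in its square hole (31 mm wide, 12 mm deep, floor 4 mm thick; lift straight up). It stays, so it marks that vial's starting place. Origin: centre of its underside, 8 mm above the table; axes parallel to the rack's.
- squat_cup: Fixed grey cup, 46 x 46 mm, 16 mm tall, on the rack; the squat vial starts in its square hole (25 mm wide, 12 mm deep, floor 4 mm thick; lift straight up). It stays, so it marks that vial's starting place. Origin: centre of its underside, 8 mm above the table; axes parallel to the rack's.
- slim_cup: Fixed grey cup, 46 x 46 mm, 16 mm tall, on the rack; the slim vial starts in its square hole (19 mm wide, 12 mm deep, floor 4 mm thick; lift straight up). It stays, so it marks that vial's starting place. Origin: centre of its underside, 8 mm above the table; axes parallel to the rack's.
- necked_cup: Fixed grey cup, 46 x 46 mm, 16 mm tall, on the rack; the necked vial starts in its square hole (27 mm wide, 12 mm deep, floor 4 mm thick; lift straight up). It stays, so it marks that vial's starting place. Origin: centre of its underside, 8 mm above the table; axes parallel to the rack's.
- rack: Fixed bare aluminium rail, 240 x 60 x 8 mm, with the four grey cups in a row at x = -78, -26, 26, 78 mm of its frame, in changing order. Origin: centre of its underside; x runs along the row to the end with an upright black tab (x = 112 to 128 mm, 44 mm wide, top 56 mm above the table); the other end has none. Its place (left or right) and direction change.
- tray: Fixed white tray, 240 x 60 mm, four empty square pockets 44 x 44 mm at x = -78, -26, 26, 78 mm of its frame; floors 12 mm above the table (as high as the vials' undersides in the rack), wall tops 26 mm, any vial fits. Origin: centre of its underside; x runs along the row to the end with an upright black tab (x = 112 to 128 mm, 44 mm wide, top at 56 mm). Its place and direction change.
Mind the look-alikes: they are no part of the job. What is shaped like the necked_vial but blue or purple is not meant.

How it is judged:
By the outcome, as a careful person would: the job done as asked, in the order asked, and still so for the second after the job is handed in, with the robot touching nothing.
It also fails if it takes over 141 s, if anything falls off the work surface, if the arm or the gripper's body presses on something with over 40 N, if the wrist force passes 120 N, or if a joint passes its speed limit or range.

## Working session

There is one attempt and no reset: what is moved stays moved. The work goes in short steps, Python scripts to look and compute and a tool call to move; the robot and the scene stay as the last step left them, time stands still between calls to the robot, and variables do not carry over. Pictures are saved under pics/ and viewed, at most 14 in all, crops included, and the job is handed in when it is done.

Besides the shell and the picture viewer there is one more tool, called after "Emit:" as name(argument=value, ...), one argument or row to a line, values as JSON. arm_command: Moves the arm, as the interface text tells. Shifts and turns lie within -1 to 1; 1 stands for 0.2 m of shift or pi rad of turn. Its arguments: {"type":"object","properties":{"increments":{"type":"array","items":{"type":"array","items":{"type":"number","minimum":-1,"maximum":1}}},"fingers":{"type":"number"},"force":{"type":"number"}},"required":["increments"]}

```bash
mkdir -p pics; python3 - <<'E'
from plant import *
import cv2, numpy as np
for n in("scene","top"):
    c=read_camera(n); cv2.imwrite(f"pics/{n}0.png",c["image"][:,:,::-1]); print(n,c["fx"],c["fy"],c["cx"],c["cy"],c["k1"],np.round(c["T"],4).tolist())
s=read_state(); print(s)
E
```

```text
scene 417.1708234657202 417.1708234657202 275.3441592920729 205.14164169845367 -0.05571808251765983 [[0.2176, 0.506, -0.8346, 1.1853], [0.976, -0.1195, 0.182, -0.1808], [-0.0077, -0.8542, -0.5199, 0.4321], [0.0, 0.0, 0.0, 1.0]]
top 477.43885851433225 477.43885851433225 285.8675294872082 199.77059000698654 -0.005301287106471717 [[-0.0191, -0.9827, 0.184, 0.3893], [-0.9996, 0.0149, -0.0245, -0.0387], [0.0213, -0.1844, -0.9826, 0.9763], [0.0, 0.0, 0.0, 1.0]]
{'t': 0.1, 'q': array([ 1.10858747e+00,  1.31073861e-01,  1.48917301e+00, -1.19418962e-05,
        1.52301393e+00, -8.54110057e-02]), 'dq': array([ 0.00095491, -0.00326692, -0.00205247,  0.00020018,  0.00092454,
        0.00012932]), 'joint_torque': array([ 1.74012392e-03, -5.61342359e+01, -4.93095124e+01,  7.71402405e-02,
        2.90344778e-02, -7.16594536e-05]), 'tool_pos': array([0.22066017, 0.55772436, 0.40379769]), 'orientation': array([-5.88294145e-01, -3.08557065e+00,  2.52741371e-03]), 'force': array([0.93157135, 0.94369741, 0.05260619]), 'wrist_torque': array([-0.01723455,  0.01788589, -0.06370482]), 'gripper_force': 0.0, 'opening': 0.0933358306191006}
```

View pics/top0.png

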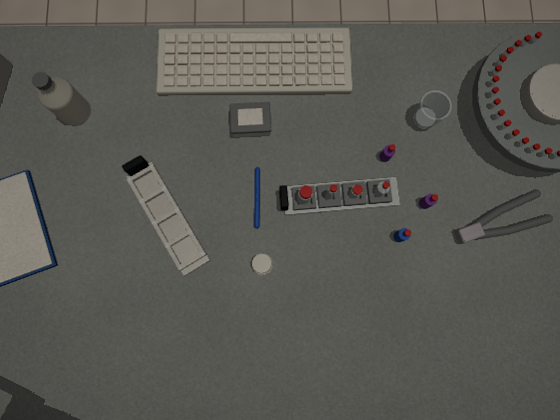

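View pics/scene0.png

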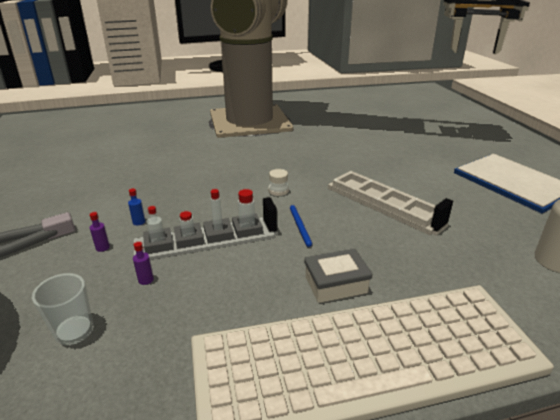

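Top view: the rack runs from its tab at (284,197) to (398,191), with vials at (305,193) broad, (333,189) slim, (357,190) squat and (382,188) necked. The tray tab is at (135,165) and its far end at (195,267). The look-alikes are purple at (388,153) and (429,201) and blue at (402,235), all outside the rack. I'll check in close crops.

```bash
python3 - <<'E'
import cv2
a=cv2.imread("pics/top0.png")
r=cv2.resize(a[165:225,270:410],None,fx=5.5,fy=5.5,interpolation=cv2.INTER_CUBIC)
cv2.imwrite("pics/c1.png",cv2.convertScaleAbs(r,alpha=1.5))
t=cv2.resize(a[150:280,110:220],None,fx=4.5,fy=4.5,interpolation=cv2.INTER_CUBIC)
cv2.imwrite("pics/c2.png",t)
E
```

```text
(no output)
```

View pics/c1.png

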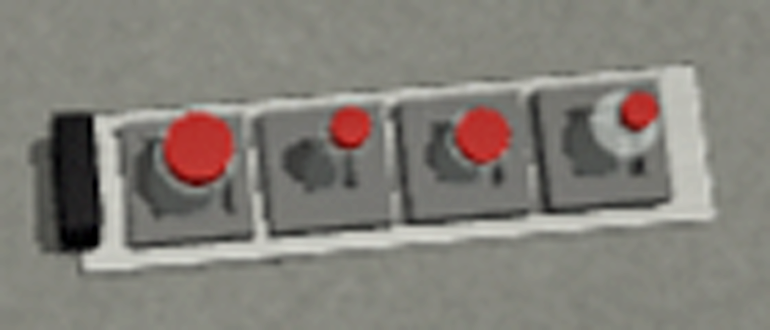

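View pics/c2.png

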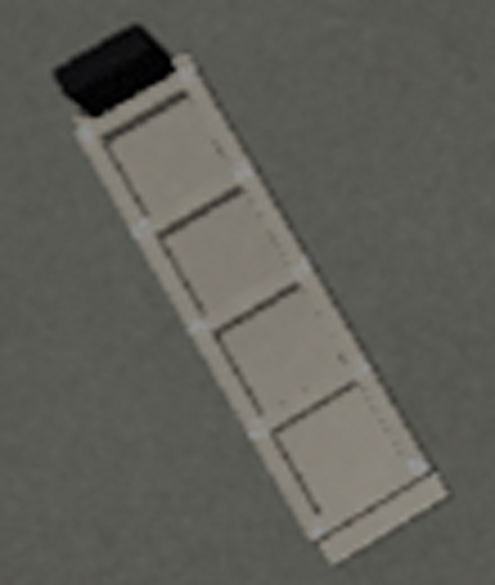

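The crops show the vials from the tab outwards as broad, slim, squat and necked (clear shoulder, no blue or purple). The cup top corners and the tray wall nodes are readable, so I'll fit both poses.

```bash
cat > h.py <<'E'
import numpy as np
from scipy.spatial.transform import Rotation as R
C=dict(scene=(417.17,275.344,205.142,-.055718,np.array([[0.2176,0.506,-0.8346,1.1853],[0.976,-0.1195,0.182,-0.1808],[-0.0077,-0.8542,-0.5199,0.4321],[0,0,0,1]])),
 top=(477.439,285.8675,199.7706,-.0053013,np.array([[-0.0191,-0.9827,0.184,0.3893],[-0.9996,0.0149,-0.0245,-0.0387],[0.0213,-0.1844,-0.9826,0.9763],[0,0,0,1]])))
def proj(n,P):
    f,cx,cy,k,T=C[n]; p=(np.atleast_2d(P)-T[:3,3])@T[:3,:3]; s=p[:,:2]/p[:,2:]
    return s*(1+k*(s**2).sum(1,keepdims=True))*f+[cx,cy]
def loc(p,P):
    c,s=np.cos(p[2]),np.sin(p[2]); P=np.atleast_2d(P).astype(float)
    return np.c_[p[0]+c*P[:,0]-s*P[:,1],p[1]+s*P[:,0]+c*P[:,1],P[:,2]]
E
cat > fit.py <<'E'
from h import *
from scipy.optimize import least_squares as ls
px=lambda c,s,o:(np.array(c)+.5)/s-.5+o
# rack: +x toward tab (image left = +y world); image up = +x world
cu=px([(124,125),(243,116),(133,246),(253,240),(537,92),(662,82),(548,214),(668,204)],5.5,[270,165])
m=.001
cP=[(101,-23,24),(55,-23,24),(101,23,24),(55,23,24),(-55,-23,24),(-101,-23,24),(-55,23,24),(-101,23,24)]
cap=px([(198,148),(351,127),(482,135),(639,110)],5.5,[270,165])
capP=[(78,0,84),(26,0,96),(-26,0,60),(-78,0,82)]
def f(p,only=None):
    a=proj("top",loc(p,np.array(cP)*m))-cu; b=proj("top",loc(p,np.array(capP)*m))-cap
    return np.r_[a.ravel(),b.ravel()]
best=min((ls(f,[.57,-.1,a]) for a in(1.5,-1.6)),key=lambda r:r.cost)
print("rack",best.x,np.round(best.fun,1).tolist())
rp=best.x
tl=px([(83,132),(140,230),(197,328),(257,435),(318,530),(185,62),(242,175),(303,270),(365,370),(418,465)],4.5,[110,150])
xs=[104,52,0,-52,-104]
def g(p):
    P=[(x,s*p[3]*1000,26) for s in(-1,1) for x in xs]
    return (proj("top",loc(p,np.array(P)*m))-tl).ravel()
b=min((ls(g,[.55,.2,a,w]) for a in(.5,-2.6) for w in(.025,-.025)),key=lambda r:r.cost)
print("tray",b.x,np.round(b.fun,1).tolist()); tp=b.x
for n,x in zip(["broad","slim","squat","necked"],(78,26,-26,-78)):
    print(n,loc(rp,[x*m,0,.012]).round(4)[0],"->",loc(tp,[-x*m,0,.012]).round(4)[0])
print("scene caps",proj("scene",loc(rp,np.array(capP)*m)).round().tolist())
print("scene pocket floors",proj("scene",loc(tp,[[x*m,0,.012] for x in(78,26,-26,-78)])).round().tolist())
E
python3 fit.py
```

```text
rack [ 0.57720931 -0.17652369 -4.6459112 ] [-0.7, -0.1, 0.1, -0.2, -0.4, 0.1, 0.4, -0.6, -0.1, -0.1, -0.7, -0.0, 0.5, -0.3, 1.0, -0.3, -0.1, -0.1, -0.2, 0.3, 0.1, 0.6, 0.2, 0.6]
tray [ 0.53814812  0.18000255  0.54087161 -0.02640376] [0.4, 0.7, 0.2, 0.3, 0.2, 0.3, -0.2, -1.4, -0.7, -0.1, 0.6, 2.9, 0.5, -1.0, -0.3, -0.6, -1.1, -1.0, 0.4, 0.1]
broad [ 0.572  -0.0987  0.012 ] -> [0.4713 0.1398 0.012 ]
slim [ 0.5755 -0.1506  0.012 ] -> [0.5159 0.1666 0.012 ]
squat [ 0.5789 -0.2025  0.012 ] -> [0.5604 0.1934 0.012 ]
necked [ 0.5824 -0.2544  0.012 ] -> [0.605  0.2202 0.012 ]
scene caps [[246.0, 192.0], [215.0, 190.0], [185.0, 213.0], [152.0, 207.0]]
scene pocket floors [[419.0, 214.0], [395.0, 204.0], [373.0, 195.0], [352.0, 186.0]]
```

```bash
sed -i 's/for a in(.5,-2.6) for w in(.025,-.025))/for a in(.5,) for w in(-.025,))/; s/ls(g,\[.55,.2,a,w\])/ls(g,[.55,.2,a,w],loss="soft_l1",f_scale=.5)/' fit.py; python3 fit.py | grep -- '->\|tray'
cat > go.py <<'E'
# usage: go.py x y z heading_deg n [x y z heading n ...]   (grasp-point targets; prints final row of each call)
import sys,json,os; from h import *
S=json.load(open("cmd.json")) if os.path.exists("cmd.json") else dict(p=[.221,.558,.405],h=68.4)
p=np.array(S["p"]); h=S["h"]; a=[float(v) for v in sys.argv[1:]]
for i in range(0,len(a),5):
    g=np.array(a[i:i+3])+[0,0,.167]; n=int(a[i+4]); p0,h0=p.copy(),h
    for k in range(1,n+1):
        tp=p0+(g-p0)*k/n; th=h0+(a[i+3]-h0)*k/n
        r=np.deg2rad(h); y=np.array([np.cos(r),np.sin(r),0]); x=np.cross(y,[0,0,-1])
        M=np.c_[x,y,[0,0,-1]]; s=np.round(M.T@(tp-p)/.2,3); t=round(-(th-h)/180,3)
        p=p+M@s*.2; h-=t*180; print(s.tolist()+[0,0,t], "!!" if abs(s).max()>1 else "")
json.dump(dict(p=p.tolist(),h=h),open("cmd.json","w"))
E
python3 go.py .572 -.0987 .16 3.8 4
```

```text
tray [ 0.53785273  0.1801872   0.54428039 -0.02603266] [0.3, 0.8, 0.2, 0.4, 0.3, 0.4, -0.1, -1.4, -0.5, -0.1, 0.2, 3.2, 0.2, -0.8, -0.5, -0.4, -1.3, -0.8, 0.2, 0.2]
broad [ 0.572  -0.0987  0.012 ] -> [0.4711 0.1398 0.012 ]
slim [ 0.5755 -0.1506  0.012 ] -> [0.5156 0.1667 0.012 ]
squat [ 0.5789 -0.2025  0.012 ] -> [0.5601 0.1937 0.012 ]
necked [ 0.5824 -0.2544  0.012 ] -> [0.6046 0.2206 0.012 ]
[-0.71, -0.602, 0.098, 0, 0, 0.09] 
[-0.85, -0.379, 0.097, 0, 0, 0.089] 
[-0.922, -0.131, 0.097, 0, 0, 0.09] 
[-0.921, 0.132, 0.098, 0, 0, 0.09]
```

Emit:
arm_command(
  increments=[
    [-0.142, -0.12, 0.02, 0, 0, 0.018],
    [-0.284, -0.241, 0.039, 0, 0, 0.036],
    [-0.426, -0.361, 0.059, 0, 0, 0.054],
    [-0.568, -0.482, 0.078, 0, 0, 0.072],
    [-0.71, -0.602, 0.098, 0, 0, 0.09],
  ],
  fingers=-0.2,
  force=12,
)

```text
t: 0.72
tool_pos: [0.3088, 0.3925, 0.3846]
orientation: [-1.02, -2.971, 0.001]
force: [0.2, 0.4, 0.1]
opening: 0.0561
gripper_force: 0.0
```

Emit:
arm_command(
  increments=[
    [-0.17, -0.076, 0.019, 0, 0, 0.018],
    [-0.34, -0.152, 0.039, 0, 0, 0.036],
    [-0.51, -0.227, 0.058, 0, 0, 0.053],
    [-0.68, -0.303, 0.078, 0, 0, 0.071],
    [-0.85, -0.379, 0.097, 0, 0, 0.089],
  ],
)

```text
t: 1.35
tool_pos: [0.3966, 0.2285, 0.3653]
orientation: [-1.424, -2.8, 0.001]
force: [0.5, 0.5, 0.2]
opening: 0.0558
gripper_force: 0.0
```

Emit:
arm_command(
  increments=[
    [-0.184, -0.026, 0.019, 0, 0, 0.018],
    [-0.369, -0.052, 0.039, 0, 0, 0.036],
    [-0.553, -0.079, 0.058, 0, 0, 0.054],
    [-0.738, -0.105, 0.078, 0, 0, 0.072],
    [-0.922, -0.131, 0.097, 0, 0, 0.09],
  ],
)

```text
t: 1.98
tool_pos: [0.4844, 0.0642, 0.3458]
orientation: [-1.804, -2.571, 0.001]
force: [1.0, 0.8, 0.2]
opening: 0.0558
gripper_force: 0.0
```

Emit:
arm_command(
  increments=[
    [-0.184, 0.026, 0.02, 0, 0, 0.018],
    [-0.368, 0.053, 0.039, 0, 0, 0.036],
    [-0.553, 0.079, 0.059, 0, 0, 0.054],
    [-0.737, 0.106, 0.078, 0, 0, 0.072],
    [-0.921, 0.132, 0.098, 0, 0, 0.09],
  ],
)

```text
t: 2.6
tool_pos: [0.5722, -0.0998, 0.3261]
orientation: [-2.149, -2.291, 0.0]
force: [0.8, -0.3, 1.1]
opening: 0.0554
gripper_force: 0.0
```

Emit:
arm_command(
  increments=[
    [0, 0, 0, 0, 0, 0],
    [0, 0, 0, 0, 0, 0],
    [0, 0, 0, 0, 0, 0],
    [0, 0, 0, 0, 0, 0],
    [0, 0, 0, 0, 0, 0],
  ],
)

```text
t: 3.22
tool_pos: [0.5718, -0.0982, 0.327]
orientation: [2.146, 2.294, 0.0]
force: [-0.5, 0.2, -0.0]
opening: 0.0556
gripper_force: 0.0
```

```bash
cat cmd.json; python3 - <<'E'
from plant import *
import cv2
from scipy.spatial.transform import Rotation as R
s=read_state();print(s["t"],s["tool_pos"],s["orientation"],s["q"],s["opening"]);print(R.from_rotvec(s["orientation"]).as_matrix().round(4))
c=read_camera("scene")["image"][:,:,::-1]; cv2.imwrite("pics/s1.png",cv2.resize(c[100:280,100:340],None,fx=3.3,fy=3.3,interpolation=2))
E
```

```text
{"p": [0.5720327600444034, -0.09870739010278914, 0.327], "h": 3.7800000000000082}3.225 [ 0.57182098 -0.09818869  0.32696477] [2.14562159e+00 2.29439201e+00 2.43314589e-04] [-2.58419090e-01  1.25922584e-01  1.63666025e+00  1.01305106e-05
  1.37870129e+00 -3.25409458e-01] 0.05559333892059296
[[-6.690e-02  9.978e-01  3.000e-04]
 [ 9.978e-01  6.690e-02 -1.000e-04]
 [-1.000e-04  3.000e-04 -1.000e+00]]
```

View pics/s1.png

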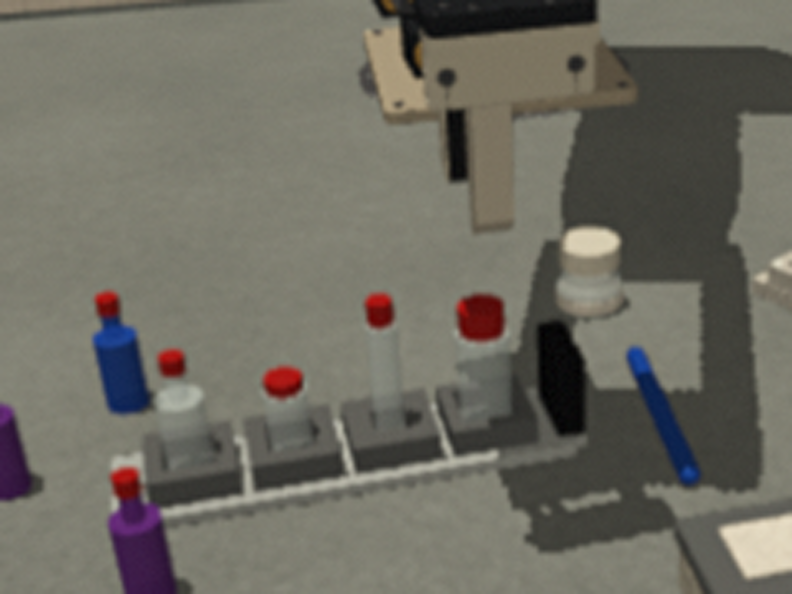

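The gripper hangs over the rack's broad vial (crop (481,318)), which is upright. Descending and gripping.

Emit:
arm_command(
  increments=[
    [0, 0, 0.16, 0, 0, 0],
    [0, 0, 0.32, 0, 0, 0],
    [0, 0, 0.45, 0, 0, 0],
    [0, 0, 0.53, 0, 0, 0],
    [0, 0, 0.565, 0, 0, 0],
  ],
)

```text
t: 3.9
tool_pos: [0.5717, -0.0986, 0.213]
orientation: [-2.146, -2.293, 0.001]
force: [0.2, -0.4, 0.4]
opening: 0.0557
gripper_force: 0.0
```

Emit:
arm_command(
  increments=[
    [0, 0, 0, 0, 0, 0],
    [0, 0, 0, 0, 0, 0],
    [0, 0, 0, 0, 0, 0],
    [0, 0, 0, 0, 0, 0],
    [0, 0, 0, 0, 0, 0],
  ],
  fingers=1,
  force=10,
)

```text
t: 4.53
tool_pos: [0.5723, -0.0988, 0.2147]
orientation: [2.146, 2.293, 0.001]
force: [-0.7, -0.5, 5.7]
opening: 0.0277
gripper_force: 10.0
```

Emit:
arm_command(
  increments=[
    [0, 0, 0, 0, 0, 0],
    [0, 0, 0, 0, 0, 0],
    [0, 0, 0, 0, 0, 0],
    [0, 0, 0, 0, 0, 0],
    [0, 0, 0, 0, 0, 0],
  ],
)

```text
t: 5.15
tool_pos: [0.5724, -0.0988, 0.2147]
orientation: [2.146, 2.293, 0.001]
force: [-0.3, -0.3, 5.4]
opening: 0.0279
gripper_force: 10.0
```

```bash
python3 - <<'E'
import json;S=json.load(open("cmd.json"));S["p"][2]=.214;json.dump(S,open("cmd.json","w"))
from plant import *
s=read_state();print(s["t"],s["tool_pos"],s["opening"],s["force"])
E
python3 go.py .572 -.0987 .157 3.8 1 .4711 .1398 .157 -59 2 .4711 .1398 .0475 -59 1
```

```text
5.15 [ 0.57235351 -0.09883302  0.21467124] 0.027869287031743403 [-0.2984968  -0.27151684  5.35818725]
[0.0, -0.0, -0.55, 0, 0, -0.0] 
[0.612, -0.212, 0.0, 0, 0, 0.174] 
[0.411, -0.5, 0.0, 0, 0, 0.175] 
[0.001, 0.0, 0.547, 0, 0, -0.0]
```

Emit:
arm_command(
  increments=[
    [0, 0, 0, 0, 0, 0],
    [0, 0, 0, 0, 0, 0],
    [0, 0, 0, 0, 0, 0],
    [0, 0, -0.01, 0, 0, 0],
    [0, 0, -0.015, 0, 0, 0],
  ],
  fingers=-0.2,
)

```text
t: 5.78
tool_pos: [0.572, -0.0987, 0.2169]
orientation: [2.147, 2.294, 0.0]
force: [-0.5, -0.2, -0.1]
opening: 0.0555
gripper_force: 0.0
```

Emit:
arm_command(
  increments=[
    [0, 0, 0, 0, 0, 0],
    [0, 0, 0, 0, 0, 0],
    [0, 0, 0, 0, 0, 0],
    [0, 0, 0, 0, 0, 0],
    [0, 0, 0, 0, 0, 0],
  ],
  fingers=1,
)

```text
t: 6.4
tool_pos: [0.5719, -0.0987, 0.2167]
orientation: [-2.147, -2.294, 0.0]
force: [0.7, -0.4, -0.8]
opening: 0.0276
gripper_force: 10.0
```

Emit:
arm_command(
  increments=[
    [0, 0, 0, 0, 0, 0],
    [0, 0, 0, 0, 0, 0],
    [0, 0, 0, 0, 0, 0],
    [0, 0, 0, 0, 0, 0],
    [0, 0, 0, 0, 0, 0],
  ],
)

```text
t: 7.02
tool_pos: [0.5719, -0.0987, 0.2167]
orientation: [-2.147, -2.294, 0.0]
force: [-0.2, 0.2, 0.0]
opening: 0.0282
gripper_force: 10.0
```

No upward force at this height, since the fingertips reach further as they close. I'll use about 38–39 mm grips. Now lift and carry.

```bash
python3 - <<'E'
import json;json.dump(dict(p=[.57203,-.09871,.217],h=3.78),open("cmd.json","w"))
E
python3 go.py .572 -.0987 .16 3.8 1 .4711 .1398 .16 -59 2 .4711 .1398 .0505 -59 1
```

```text
[0.0, -0.0, -0.55, 0, 0, -0.0] 
[0.612, -0.212, 0.0, 0, 0, 0.174] 
[0.411, -0.5, 0.0, 0, 0, 0.175] 
[0.001, 0.0, 0.547, 0, 0, -0.0]
```

Emit:
arm_command(
  increments=[
    [0, 0, -0.05, 0, 0, 0],
    [0, 0, -0.15, 0, 0, 0],
    [0, 0, -0.3, 0, 0, 0],
    [0, 0, -0.45, 0, 0, 0],
    [0, 0, -0.55, 0, 0, 0],
  ],
)

```text
t: 7.65
tool_pos: [0.5724, -0.0988, 0.3302]
orientation: [2.144, 2.291, 0.003]
force: [1.0, 0.0, -0.7]
opening: 0.0278
gripper_force: 10.0
```

Emit:
arm_command(
  increments=[
    [0.08, -0.028, 0, 0, 0, 0.022],
    [0.21, -0.073, 0, 0, 0, 0.06],
    [0.345, -0.12, 0, 0, 0, 0.098],
    [0.48, -0.166, 0, 0, 0, 0.136],
    [0.612, -0.212, 0, 0, 0, 0.174],
  ],
)

```text
t: 8.28
tool_pos: [0.5211, 0.0214, 0.3275]
orientation: [2.689, 1.623, 0.001]
force: [-1.0, -0.7, -0.4]
opening: 0.0276
gripper_force: 10.0
```

Emit:
arm_command(
  increments=[
    [0.09, -0.11, 0, 0, 0, 0.038],
    [0.19, -0.23, 0, 0, 0, 0.08],
    [0.29, -0.35, 0, 0, 0, 0.123],
    [0.37, -0.45, 0, 0, 0, 0.157],
    [0.411, -0.5, 0, 0, 0, 0.175],
  ],
)

```text
t: 8.9
tool_pos: [0.4702, 0.1408, 0.3275]
orientation: [-3.028, -0.837, -0.001]
force: [1.2, 0.1, 0.9]
opening: 0.0277
gripper_force: 10.0
```

Emit:
arm_command(
  increments=[
    [0.001, 0, 0, 0, 0, 0],
    [0.001, 0, 0.06, 0, 0, 0],
    [0.001, 0, 0.17, 0, 0, 0],
    [0.001, 0, 0.28, 0, 0, 0],
    [0.001, 0, 0.38, 0, 0, 0],
  ],
)

```text
t: 9.52
tool_pos: [0.4709, 0.139, 0.2491]
orientation: [3.027, 0.839, -0.002]
force: [0.3, -0.5, 0.7]
opening: 0.0277
gripper_force: 10.0
```

```bash
python3 - <<'E'
from plant import *
import cv2,numpy as np
s=read_state();print(s["tool_pos"],s["opening"],s["force"])
a=read_camera("scene")["image"][:,:,::-1][110:260,300:480]; b=read_camera("top")["image"][:,:,::-1][130:280,100:280]
cv2.imwrite("pics/p1.png",cv2.resize(np.vstack([a,b]) if 0 else np.hstack([a,b]),None,fx=2.2,fy=2.2,interpolation=2))
E
```

```text
[0.47088596 0.13896744 0.24909542] 0.02766602224802524 [ 0.3192395  -0.51518017  0.72375605]
```

View pics/p1.png

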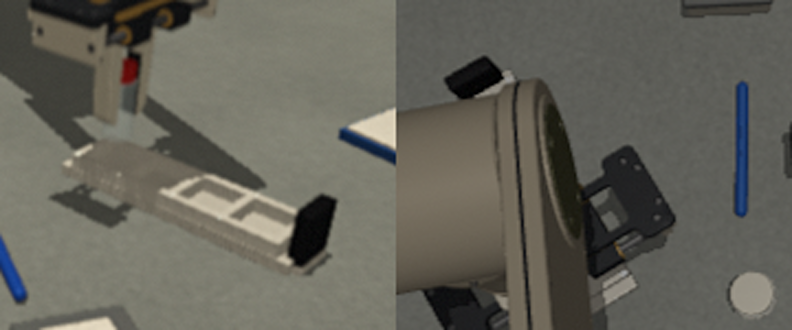

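The held vial is upright over the tray's far-end pocket (scene about (352,170)), and its position agrees with the fit. Lowering it slowly.

Emit:
arm_command(
  increments=[
    [0, 0, 0.05, 0, 0, 0],
    [0, 0, 0.09, 0, 0, 0],
    [0, 0, 0.12, 0, 0, 0],
    [0, 0, 0.14, 0, 0, 0],
    [0, 0, 0.15, 0, 0, 0],
  ],
)

```text
t: 10.25
tool_pos: [0.471, 0.1399, 0.2206]
orientation: [-3.027, -0.839, 0.0]
force: [-0.3, -0.2, -1.1]
opening: 0.0275
gripper_force: 10.0
```

Emit:
arm_command(
  increments=[
    [0, 0, 0.005, 0, 0, 0],
    [0, 0, 0.01, 0, 0, 0],
    [0, 0, 0.013, 0, 0, 0],
    [0, 0, 0.016, 0, 0, 0],
    [0, 0, 0.017, 0, 0, 0],
  ],
)

```text
t: 10.88
tool_pos: [0.471, 0.1398, 0.2173]
orientation: [-3.028, -0.839, 0.0]
force: [-0.4, 0.1, -0.6]
opening: 0.0278
gripper_force: 10.0
```

Emit:
arm_command(
  increments=[
    [0, 0, 0.001, 0, 0, 0],
    [0, 0, 0.002, 0, 0, 0],
    [0, 0, 0.003, 0, 0, 0],
    [0, 0, 0.003, 0, 0, 0],
    [0, 0, 0.003, 0, 0, 0],
  ],
)

```text
t: 11.5
tool_pos: [0.471, 0.1398, 0.2167]
orientation: [3.028, 0.839, -0.0]
force: [0.1, -0.5, -1.6]
opening: 0.0278
gripper_force: 10.0
```

Emit:
arm_command(
  increments=[
    [0, 0, 0.001, 0, 0, 0],
    [0, 0, 0.002, 0, 0, 0],
    [0, 0, 0.003, 0, 0, 0],
    [0, 0, 0.003, 0, 0, 0],
    [0, 0, 0.003, 0, 0, 0],
  ],
)

```text
t: 12.12
tool_pos: [0.4711, 0.1399, 0.2166]
orientation: [3.027, 0.839, 0.0]
force: [-2.7, -0.4, 5.4]
opening: 0.0277
gripper_force: 10.0
```

Contact with the floor. Release, rise, and go to the slim vial.

Emit:
arm_command(
  increments=[
    [0, 0, 0, 0, 0, 0],
    [0, 0, 0, 0, 0, 0],
    [0, 0, 0, 0, 0, 0],
    [0, 0, 0, 0, 0, 0],
    [0, 0, 0, 0, 0, 0],
  ],
  fingers=-0.2,
)

```text
t: 12.75
tool_pos: [0.471, 0.1398, 0.2161]
orientation: [3.028, 0.839, -0.0]
force: [0.0, 0.4, -0.6]
opening: 0.056
gripper_force: 0.0
```

Emit:
arm_command(
  increments=[
    [0, 0, -0.05, 0, 0, 0],
    [0, 0, -0.15, 0, 0, 0],
    [0, 0, -0.3, 0, 0, 0],
    [0, 0, -0.45, 0, 0, 0],
    [0, 0, -0.55, 0, 0, 0],
  ],
)

```text
t: 13.38
tool_pos: [0.4713, 0.1399, 0.3287]
orientation: [3.027, 0.839, 0.004]
force: [0.8, 0.3, -0.3]
opening: 0.0557
gripper_force: 0.0
```

```bash
python3 - <<'E'
import json;S=json.load(open("cmd.json"));S["p"][2]=.2164+.11;print(S);json.dump(S,open("cmd.json","w"))
E
python3 go.py .5755 -.1506 .16 3.8 2 .5755 -.1506 .051 3.8 1  .5755 -.1506 .17 3.8 1 .5156 .1667 .17 -59 2 .5156 .1667 .08 -59 1
```

```text
{'p': [0.47116225514970844, 0.13985391615069365, 0.3264], 'h': -59.03999999999999}
[-0.15, 0.757, -0.001, 0, 0, -0.175] 
[-0.523, 0.567, -0.002, 0, 0, -0.174] 
[-0.0, -0.0, 0.545, 0, 0, -0.0] 
[-0.0, -0.0, -0.595, 0, 0, -0.0] 
[0.801, -0.097, 0.0, 0, 0, 0.174] 
[0.634, -0.5, -0.0, 0, 0, 0.175] 
[0.0, -0.0, 0.45, 0, 0, -0.0]
```

Emit:
arm_command(
  increments=[
    [-0.02, 0.1, 0, 0, 0, -0.023],
    [-0.05, 0.26, 0, 0, 0, -0.06],
    [-0.085, 0.42, 0, 0, 0, -0.098],
    [-0.118, 0.59, -0.001, 0, 0, -0.136],
    [-0.15, 0.757, -0.001, 0, 0, -0.175],
  ],
)

```text
t: 14.0
tool_pos: [0.5235, -0.0065, 0.3273]
orientation: [2.682, 1.634, 0.001]
force: [-0.1, 0.2, 0.8]
opening: 0.0558
gripper_force: 0.0
```

Emit:
arm_command(
  increments=[
    [-0.115, 0.125, 0, 0, 0, -0.038],
    [-0.24, 0.26, -0.001, 0, 0, -0.08],
    [-0.365, 0.396, -0.001, 0, 0, -0.122],
    [-0.47, 0.51, -0.002, 0, 0, -0.157],
    [-0.523, 0.567, -0.002, 0, 0, -0.174],
  ],
)

```text
t: 14.62
tool_pos: [0.5757, -0.1523, 0.3276]
orientation: [2.145, 2.294, 0.0]
force: [0.2, 0.8, 1.0]
opening: 0.0555
gripper_force: 0.0
```

Emit:
arm_command(
  increments=[
    [0, 0, 0.05, 0, 0, 0],
    [0, 0, 0.2, 0, 0, 0],
    [0, 0, 0.36, 0, 0, 0],
    [0, 0, 0.49, 0, 0, 0],
    [0, 0, 0.545, 0, 0, 0],
  ],
)

```text
t: 15.25
tool_pos: [0.5743, -0.1494, 0.2155]
orientation: [-2.145, -2.291, 0.002]
force: [-0.1, 0.2, 0.1]
opening: 0.0559
gripper_force: 0.0
```

Emit:
arm_command(
  increments=[
    [0, 0, 0, 0, 0, 0],
    [0, 0, 0, 0, 0, 0],
    [0, 0, 0, 0, 0, 0],
    [0, 0, 0, 0, 0, 0],
    [0, 0, 0, 0, 0, 0],
  ],
  fingers=1,
  force=8,
)

```text
t: 15.88
tool_pos: [0.5756, -0.1507, 0.2184]
orientation: [2.146, 2.293, 0.001]
force: [-0.0, -0.6, 2.7]
opening: 0.016
gripper_force: 8.0
```

Emit:
arm_command(
  increments=[
    [0, 0, 0, 0, 0, 0],
    [0, 0, 0, 0, 0, 0],
    [0, 0, 0, 0, 0, 0],
    [0, 0, 0, 0, 0, 0],
    [0, 0, 0, 0, 0, 0],
  ],
)

```text
t: 16.5
tool_pos: [0.5757, -0.1507, 0.2183]
orientation: [2.146, 2.293, 0.001]
force: [-0.9, 0.4, 6.4]
opening: 0.0157
gripper_force: 8.0
```

```bash
python3 - <<'E'
from plant import *
import cv2,numpy as np
a=read_camera("scene")["image"][:,:,::-1][130:260,120:280]; b=read_camera("scene")["image"][:,:,::-1][110:240,310:470]
cv2.imwrite("pics/p2.png",cv2.resize(np.hstack([a,b]),None,fx=2.4,fy=2.4,interpolation=2))
E
```

```text
(no output)
```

View pics/p2.png

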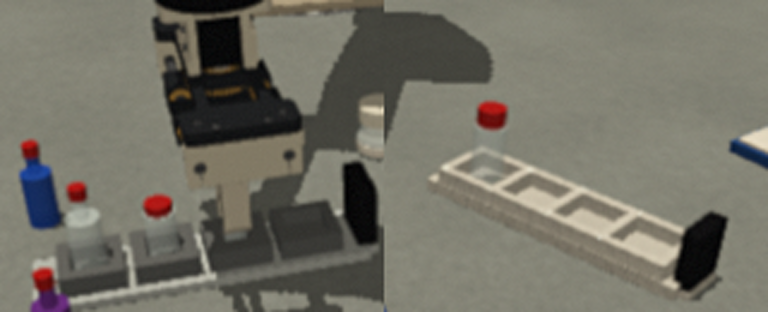

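The broad vial stands upright in the far-end pocket (crop (490,140)). The slim grip touches the cup again, so I'll regrip 4 mm higher.

Emit:
arm_command(
  increments=[
    [0, 0, 0, 0, 0, 0],
    [0, 0, 0, 0, 0, 0],
    [0, 0, 0, 0, 0, 0],
    [0, 0, -0.01, 0, 0, 0],
    [0, 0, -0.02, 0, 0, 0],
  ],
  fingers=-0.2,
)

```text
t: 17.23
tool_pos: [0.5754, -0.1506, 0.2219]
orientation: [-2.147, -2.294, 0.0]
force: [0.7, -0.2, 0.7]
opening: 0.0551
gripper_force: 0.0
```

Emit:
arm_command(
  increments=[
    [0, 0, 0, 0, 0, 0],
    [0, 0, 0, 0, 0, 0],
    [0, 0, 0, 0, 0, 0],
    [0, 0, 0, 0, 0, 0],
    [0, 0, 0, 0, 0, 0],
  ],
  fingers=1,
)

```text
t: 17.85
tool_pos: [0.5754, -0.1506, 0.2217]
orientation: [-2.147, -2.294, 0.0]
force: [-0.0, 0.1, -0.4]
opening: 0.0157
gripper_force: 8.0
```

Emit:
arm_command(
  increments=[
    [0, 0, 0, 0, 0, 0],
    [0, 0, 0, 0, 0, 0],
    [0, 0, 0, 0, 0, 0],
    [0, 0, 0, 0, 0, 0],
    [0, 0, 0, 0, 0, 0],
  ],
)

```text
t: 18.48
tool_pos: [0.5754, -0.1506, 0.2218]
orientation: [2.147, 2.294, -0.0]
force: [-0.5, 0.3, -1.0]
opening: 0.0159
gripper_force: 8.0
```

Emit:
arm_command(
  increments=[
    [0, 0, -0.05, 0, 0, 0],
    [0, 0, -0.15, 0, 0, 0],
    [0, 0, -0.31, 0, 0, 0],
    [0, 0, -0.48, 0, 0, 0],
    [0, 0, -0.595, 0, 0, 0],
  ],
)

```text
t: 19.1
tool_pos: [0.5758, -0.1507, 0.3448]
orientation: [2.144, 2.291, 0.002]
force: [-0.6, 0.0, 0.0]
opening: 0.0157
gripper_force: 8.0
```

Emit:
arm_command(
  increments=[
    [0.1, -0.012, 0, 0, 0, 0.022],
    [0.275, -0.033, 0, 0, 0, 0.06],
    [0.45, -0.054, 0, 0, 0, 0.098],
    [0.625, -0.076, 0, 0, 0, 0.136],
    [0.801, -0.097, 0, 0, 0, 0.174],
  ],
)

```text
t: 19.73
tool_pos: [0.5453, 0.009, 0.3428]
orientation: [2.688, 1.623, 0.003]
force: [-0.3, 1.2, -0.6]
opening: 0.0158
gripper_force: 8.0
```

Emit:
arm_command(
  increments=[
    [0.14, -0.11, 0, 0, 0, 0.038],
    [0.29, -0.23, 0, 0, 0, 0.08],
    [0.445, -0.35, 0, 0, 0, 0.123],
    [0.57, -0.45, 0, 0, 0, 0.157],
    [0.634, -0.5, 0, 0, 0, 0.175],
  ],
)

```text
t: 20.35
tool_pos: [0.515, 0.1683, 0.3428]
orientation: [-3.028, -0.837, -0.003]
force: [0.4, -0.4, 0.6]
opening: 0.0156
gripper_force: 8.0
```

Emit:
arm_command(
  increments=[
    [0, 0, 0, 0, 0, 0],
    [0, 0, 0.08, 0, 0, 0],
    [0, 0, 0.22, 0, 0, 0],
    [0, 0, 0.36, 0, 0, 0],
    [0, 0, 0.45, 0, 0, 0],
  ],
)

```text
t: 20.98
tool_pos: [0.5148, 0.1655, 0.2484]
orientation: [3.028, 0.838, -0.004]
force: [-0.6, -0.7, 0.3]
opening: 0.0159
gripper_force: 8.0
```

Emit:
arm_command(
  increments=[
    [0, 0, 0.04, 0, 0, 0],
    [0, 0, 0.08, 0, 0, 0],
    [0, 0, 0.11, 0, 0, 0],
    [0, 0, 0.125, 0, 0, 0],
    [0, 0, 0.13, 0, 0, 0],
  ],
)

```text
t: 21.6
tool_pos: [0.5155, 0.1667, 0.2249]
orientation: [3.027, 0.839, 0.001]
force: [0.3, 0.8, -0.3]
opening: 0.0156
gripper_force: 8.0
```

Emit:
arm_command(
  increments=[
    [0, 0, 0.004, 0, 0, 0],
    [0, 0, 0.008, 0, 0, 0],
    [0, 0, 0.012, 0, 0, 0],
    [0, 0, 0.015, 0, 0, 0],
    [0, 0, 0.015, 0, 0, 0],
  ],
)

```text
t: 22.22
tool_pos: [0.5154, 0.1666, 0.2217]
orientation: [-3.028, -0.839, 0.0]
force: [0.3, 0.8, -1.1]
opening: 0.0161
gripper_force: 8.0
```

Emit:
arm_command(
  increments=[
    [0, 0, 0.001, 0, 0, 0],
    [0, 0, 0.002, 0, 0, 0],
    [0, 0, 0.003, 0, 0, 0],
    [0, 0, 0.003, 0, 0, 0],
    [0, 0, 0.003, 0, 0, 0],
  ],
)

```text
t: 22.85
tool_pos: [0.5155, 0.1667, 0.2216]
orientation: [3.028, 0.839, 0.0]
force: [-2.6, -0.7, 5.7]
opening: 0.0159
gripper_force: 8.0
```

Contact. Release and go to the squat vial.

Emit:
arm_command(
  increments=[
    [0, 0, 0, 0, 0, 0],
    [0, 0, 0, 0, 0, 0],
    [0, 0, 0, 0, 0, 0],
    [0, 0, 0, 0, 0, 0],
    [0, 0, 0, 0, 0, 0],
  ],
  fingers=-0.2,
)

```text
t: 23.48
tool_pos: [0.5154, 0.1666, 0.2211]
orientation: [3.028, 0.839, 0.0]
force: [-0.3, 0.1, -0.8]
opening: 0.0551
gripper_force: 0.0
```

Emit:
arm_command(
  increments=[
    [0, 0, -0.05, 0, 0, 0],
    [0, 0, -0.15, 0, 0, 0],
    [0, 0, -0.31, 0, 0, 0],
    [0, 0, -0.48, 0, 0, 0],
    [0, 0, -0.6, 0, 0, 0],
  ],
)

```text
t: 24.1
tool_pos: [0.5157, 0.1667, 0.3439]
orientation: [3.027, 0.839, 0.004]
force: [-0.2, -0.8, -0.9]
opening: 0.0558
gripper_force: 0.0
```

```bash
python3 - <<'E'
import json;S=json.load(open("cmd.json"));S["p"][2]=.3414;print(S);json.dump(S,open("cmd.json","w"))
E
python3 go.py .5789 -.2025 .16 3.8 2 .5789 -.2025 .0527 3.8 1  .5789 -.2025 .1727 3.8 1 .5601 .1937 .1727 -59 3 .5601 .1937 .0827 -59 1
```

```text
{'p': [0.5155497106818314, 0.166652480743358, 0.3414], 'h': -59.03999999999999}
[-0.339, 0.873, 0.036, 0, 0, -0.175] 
[-0.745, 0.567, 0.036, 0, 0, -0.174] 
[-0.0, 0.0, 0.536, 0, 0, -0.0] 
[-0.0, 0.0, -0.6, 0, 0, -0.0] 
[0.661, 0.012, 0.0, 0, 0, 0.116] 
[0.622, -0.224, 0.0, 0, 0, 0.117] 
[0.5, -0.432, 0.0, 0, 0, 0.116] 
[-0.0, -0.0, 0.45, 0, 0, -0.0]
```

Emit:
arm_command(
  increments=[
    [-0.045, 0.115, 0, 0, 0, -0.023],
    [-0.118, 0.305, 0.01, 0, 0, -0.061],
    [-0.19, 0.495, 0.02, 0, 0, -0.099],
    [-0.265, 0.685, 0.028, 0, 0, -0.137],
    [-0.339, 0.873, 0.036, 0, 0, -0.175],
  ],
)

```text
t: 24.72
tool_pos: [0.5472, -0.0193, 0.3349]
orientation: [2.682, 1.634, 0.001]
force: [0.6, -0.2, -0.1]
opening: 0.0561
gripper_force: 0.0
```

Emit:
arm_command(
  increments=[
    [-0.164, 0.125, 0.01, 0, 0, -0.038],
    [-0.342, 0.26, 0.02, 0, 0, -0.08],
    [-0.52, 0.396, 0.028, 0, 0, -0.122],
    [-0.67, 0.51, 0.034, 0, 0, -0.157],
    [-0.745, 0.567, 0.036, 0, 0, -0.174],
  ],
)

```text
t: 25.35
tool_pos: [0.5788, -0.2046, 0.3275]
orientation: [2.145, 2.294, -0.0]
force: [-0.1, 1.0, -0.4]
opening: 0.0557
gripper_force: 0.0
```

Emit:
arm_command(
  increments=[
    [0, 0, 0.03, 0, 0, 0],
    [0, 0, 0.18, 0, 0, 0],
    [0, 0, 0.35, 0, 0, 0],
    [0, 0, 0.48, 0, 0, 0],
    [0, 0, 0.536, 0, 0, 0],
  ],
)

```text
t: 25.98
tool_pos: [0.578, -0.201, 0.2176]
orientation: [-2.145, -2.291, 0.001]
force: [-0.1, 0.4, 0.6]
opening: 0.0557
gripper_force: 0.0
```

Emit:
arm_command(
  increments=[
    [0, 0, 0, 0, 0, 0],
    [0, 0, 0, 0, 0, 0],
    [0, 0, 0, 0, 0, 0],
    [0, 0, 0, 0, 0, 0],
    [0, 0, 0, 0, 0, 0],
  ],
  fingers=1,
)

```text
t: 26.6
tool_pos: [0.5792, -0.2027, 0.2204]
orientation: [2.146, 2.293, 0.001]
force: [0.4, 0.3, 4.0]
opening: 0.0218
gripper_force: 8.0
```

Emit:
arm_command(
  increments=[
    [0, 0, 0, 0, 0, 0],
    [0, 0, 0, 0, 0, 0],
    [0, 0, 0, 0, 0, 0],
    [0, 0, 0, 0, 0, 0],
    [0, 0, 0, 0, 0, 0],
  ],
)

```text
t: 27.22
tool_pos: [0.5792, -0.2027, 0.2204]
orientation: [2.146, 2.293, 0.001]
force: [-0.4, -0.3, 5.1]
opening: 0.0216
gripper_force: 8.0
```

```bash
python3 - <<'E'
from plant import *
import cv2,numpy as np
a=read_camera("scene")["image"][:,:,::-1][130:260,120:280]; b=read_camera("scene")["image"][:,:,::-1][110:240,310:470]
cv2.imwrite("pics/p3.png",cv2.resize(np.hstack([a,b]),None,fx=2.4,fy=2.4,interpolation=2))
E
```

```text
(no output)
```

View pics/p3.png

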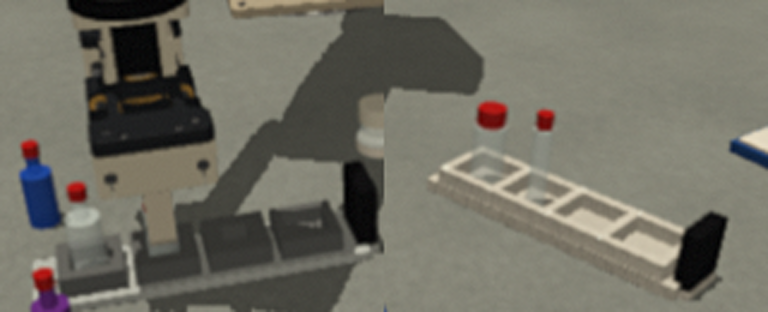

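Broad and slim stand upright in their pockets (crop (490,140) and (543,155)). The squat vial was gripped before the arm had settled, so I'll regrip it settled and slightly lower.

Emit:
arm_command(
  increments=[
    [0, 0, 0, 0, 0, 0],
    [0, 0, 0, 0, 0, 0],
    [0, 0, 0.005, 0, 0, 0],
    [0, 0, 0.005, 0, 0, 0],
    [0, 0, 0.005, 0, 0, 0],
  ],
  fingers=-0.2,
)

```text
t: 27.95
tool_pos: [0.5787, -0.2025, 0.2184]
orientation: [-2.147, -2.293, 0.0]
force: [0.7, 0.1, -0.0]
opening: 0.0557
gripper_force: 0.0
```

Emit:
arm_command(
  increments=[
    [0, 0, 0, 0, 0, 0],
    [0, 0, 0, 0, 0, 0],
    [0, 0, 0, 0, 0, 0],
    [0, 0, 0, 0, 0, 0],
    [0, 0, 0, 0, 0, 0],
  ],
)

```text
t: 28.58
tool_pos: [0.5788, -0.2025, 0.2185]
orientation: [2.147, 2.294, -0.0]
force: [0.1, 0.4, -0.2]
opening: 0.0556
gripper_force: 0.0
```

Emit:
arm_command(
  increments=[
    [0, 0, 0, 0, 0, 0],
    [0, 0, 0, 0, 0, 0],
    [0, 0, 0, 0, 0, 0],
    [0, 0, 0, 0, 0, 0],
    [0, 0, 0, 0, 0, 0],
  ],
  fingers=1,
)

```text
t: 29.2
tool_pos: [0.5788, -0.2025, 0.2185]
orientation: [-2.147, -2.294, 0.0]
force: [0.0, 0.5, -0.6]
opening: 0.0218
gripper_force: 8.0
```

Emit:
arm_command(
  increments=[
    [0, 0, 0, 0, 0, 0],
    [0, 0, 0, 0, 0, 0],
    [0, 0, 0, 0, 0, 0],
    [0, 0, 0, 0, 0, 0],
    [0, 0, 0, 0, 0, 0],
  ],
)

```text
t: 29.82
tool_pos: [0.5788, -0.2025, 0.2185]
orientation: [-2.147, -2.294, 0.0]
force: [-0.2, 0.3, -0.2]
opening: 0.0218
gripper_force: 8.0
```

Confirmed: no force once settled. Carrying the squat vial.

Emit:
arm_command(
  increments=[
    [0, 0, -0.05, 0, 0, 0],
    [0, 0, -0.15, 0, 0, 0],
    [0, 0, -0.31, 0, 0, 0],
    [0, 0, -0.48, 0, 0, 0],
    [0, 0, -0.6, 0, 0, 0],
  ],
)

```text
t: 30.45
tool_pos: [0.5791, -0.2027, 0.3426]
orientation: [2.144, 2.291, 0.002]
force: [0.0, -0.4, 0.0]
opening: 0.0217
gripper_force: 8.0
```

Emit:
arm_command(
  increments=[
    [0.08, 0.001, 0, 0, 0, 0.014],
    [0.22, 0.004, 0, 0, 0, 0.039],
    [0.365, 0.007, 0, 0, 0, 0.064],
    [0.51, 0.009, 0, 0, 0, 0.09],
    [0.661, 0.012, 0, 0, 0, 0.116],
  ],
)

```text
t: 31.08
tool_pos: [0.5724, -0.0696, 0.3406]
orientation: [2.528, 1.862, 0.002]
force: [0.2, 0.1, -0.8]
opening: 0.0217
gripper_force: 8.0
```

Emit:
arm_command(
  increments=[
    [0.124, -0.045, 0, 0, 0, 0.023],
    [0.249, -0.09, 0, 0, 0, 0.047],
    [0.373, -0.134, 0, 0, 0, 0.07],
    [0.498, -0.179, 0, 0, 0, 0.094],
    [0.622, -0.224, 0, 0, 0, 0.117],
  ],
)

```text
t: 31.7
tool_pos: [0.5662, 0.0625, 0.3406]
orientation: [2.826, 1.37, 0.003]
force: [-0.4, -0.2, 0.5]
opening: 0.0217
gripper_force: 8.0
```

Emit:
arm_command(
  increments=[
    [0.12, -0.104, 0, 0, 0, 0.028],
    [0.25, -0.216, 0, 0, 0, 0.058],
    [0.37, -0.32, 0, 0, 0, 0.086],
    [0.46, -0.397, 0, 0, 0, 0.107],
    [0.5, -0.432, 0, 0, 0, 0.116],
  ],
)

```text
t: 32.33
tool_pos: [0.5599, 0.1951, 0.3406]
orientation: [-3.027, -0.839, -0.003]
force: [-0.8, 0.5, 0.1]
opening: 0.0219
gripper_force: 8.0
```

Emit:
arm_command(
  increments=[
    [0, 0, 0, 0, 0, 0],
    [0, 0, 0.08, 0, 0, 0],
    [0, 0, 0.22, 0, 0, 0],
    [0, 0, 0.36, 0, 0, 0],
    [0, 0, 0.45, 0, 0, 0],
  ],
)

```text
t: 32.95
tool_pos: [0.5593, 0.1927, 0.2461]
orientation: [3.028, 0.838, -0.004]
force: [0.1, 0.2, -0.2]
opening: 0.0215
gripper_force: 8.0
```

Emit:
arm_command(
  increments=[
    [0, 0, 0.04, 0, 0, 0],
    [0, 0, 0.08, 0, 0, 0],
    [0, 0, 0.11, 0, 0, 0],
    [0, 0, 0.13, 0, 0, 0],
    [0, 0, 0.135, 0, 0, 0],
  ],
)

```text
t: 33.58
tool_pos: [0.56, 0.1937, 0.2216]
orientation: [3.027, 0.839, 0.0]
force: [-0.3, 0.1, -1.0]
opening: 0.0214
gripper_force: 8.0
```

Emit:
arm_command(
  increments=[
    [0, 0, 0.004, 0, 0, 0],
    [0, 0, 0.008, 0, 0, 0],
    [0, 0, 0.012, 0, 0, 0],
    [0, 0, 0.015, 0, 0, 0],
    [0, 0, 0.015, 0, 0, 0],
  ],
)

```text
t: 34.2
tool_pos: [0.56, 0.1936, 0.2186]
orientation: [-3.028, -0.839, -0.0]
force: [-0.6, 0.4, 0.6]
opening: 0.0217
gripper_force: 8.0
```

Emit:
arm_command(
  increments=[
    [0, 0, 0.001, 0, 0, 0],
    [0, 0, 0.002, 0, 0, 0],
    [0, 0, 0.003, 0, 0, 0],
    [0, 0, 0.003, 0, 0, 0],
    [0, 0, 0.003, 0, 0, 0],
  ],
)

```text
t: 34.83
tool_pos: [0.5601, 0.1937, 0.2185]
orientation: [3.027, 0.839, 0.001]
force: [-2.3, -0.6, 5.6]
opening: 0.0219
gripper_force: 8.0
```

Contact. Release and go to the necked vial.

Emit:
arm_command(
  increments=[
    [0, 0, 0, 0, 0, 0],
    [0, 0, 0, 0, 0, 0],
    [0, 0, 0, 0, 0, 0],
    [0, 0, 0, 0, 0, 0],
    [0, 0, 0, 0, 0, 0],
  ],
  fingers=-0.2,
)

```text
t: 35.45
tool_pos: [0.56, 0.1936, 0.2179]
orientation: [3.028, 0.839, -0.0]
force: [-0.0, 0.1, 0.2]
opening: 0.0554
gripper_force: 0.0
```

Emit:
arm_command(
  increments=[
    [0, 0, -0.05, 0, 0, 0],
    [0, 0, -0.15, 0, 0, 0],
    [0, 0, -0.31, 0, 0, 0],
    [0, 0, -0.48, 0, 0, 0],
    [0, 0, -0.6, 0, 0, 0],
  ],
)

```text
t: 36.08
tool_pos: [0.5604, 0.1938, 0.342]
orientation: [3.027, 0.839, 0.006]
force: [0.3, -0.0, 0.7]
opening: 0.0554
gripper_force: 0.0
```

```bash
python3 - <<'E'
import json;S=json.load(open("cmd.json"));S["p"][2]=.3382;print(S);json.dump(S,open("cmd.json","w"))
E
python3 go.py .5824 -.2544 .16 3.8 3 .5824 -.2544 .050 3.8 1  .5824 -.2544 .17 3.8 1 .6046 .2206 .17 -59 3 .6046 .2206 .08 -59 1
```

```text
{'p': [0.5601773443001768, 0.19365647032587213, 0.3382], 'h': -59.040000000000006}
[-0.352, 0.659, 0.019, 0, 0, -0.116] 
[-0.565, 0.491, 0.018, 0, 0, -0.117] 
[-0.703, 0.255, 0.019, 0, 0, -0.116] 
[0.0, -0.0, 0.55, 0, 0, -0.0] 
[0.0, -0.0, -0.6, 0, 0, -0.0] 
[0.788, 0.089, 0.0, 0, 0, 0.116] 
[0.767, -0.197, -0.0, 0, 0, 0.117] 
[0.646, -0.461, -0.0, 0, 0, 0.116] 
[-0.0, 0.001, 0.45, 0, 0, -0.0]
```

Emit:
arm_command(
  increments=[
    [-0.05, 0.09, 0, 0, 0, -0.016],
    [-0.123, 0.23, 0.005, 0, 0, -0.04],
    [-0.2, 0.373, 0.01, 0, 0, -0.066],
    [-0.275, 0.515, 0.015, 0, 0, -0.091],
    [-0.352, 0.659, 0.019, 0, 0, -0.116],
  ],
)

```text
t: 36.7
tool_pos: [0.5676, 0.0434, 0.3362]
orientation: [2.823, 1.377, 0.003]
force: [-0.7, 0.6, 0.2]
opening: 0.0557
gripper_force: 0.0
```

Emit:
arm_command(
  increments=[
    [-0.113, 0.098, 0.004, 0, 0, -0.023],
    [-0.226, 0.196, 0.007, 0, 0, -0.047],
    [-0.339, 0.295, 0.011, 0, 0, -0.07],
    [-0.452, 0.393, 0.014, 0, 0, -0.094],
    [-0.565, 0.491, 0.018, 0, 0, -0.117],
  ],
)

```text
t: 37.33
tool_pos: [0.5751, -0.1062, 0.3327]
orientation: [2.523, 1.869, 0.002]
force: [0.2, -0.2, 0.1]
opening: 0.0559
gripper_force: 0.0
```

Emit:
arm_command(
  increments=[
    [-0.16, 0.058, 0.004, 0, 0, -0.026],
    [-0.33, 0.12, 0.009, 0, 0, -0.055],
    [-0.5, 0.181, 0.013, 0, 0, -0.082],
    [-0.64, 0.232, 0.017, 0, 0, -0.106],
    [-0.703, 0.255, 0.019, 0, 0, -0.116],
  ],
)

```text
t: 37.95
tool_pos: [0.5823, -0.2564, 0.3288]
orientation: [2.145, 2.292, 0.0]
force: [-0.3, -0.4, -0.2]
opening: 0.0562
gripper_force: 0.0
```

Emit:
arm_command(
  increments=[
    [0, 0, 0.03, 0, 0, 0],
    [0, 0, 0.18, 0, 0, 0],
    [0, 0, 0.35, 0, 0, 0],
    [0, 0, 0.49, 0, 0, 0],
    [0, 0, 0.55, 0, 0, 0],
  ],
)

```text
t: 38.58
tool_pos: [0.5818, -0.2532, 0.2151]
orientation: [-2.145, -2.292, 0.001]
force: [-0.1, 1.0, -0.1]
opening: 0.056
gripper_force: 0.0
```

Emit:
arm_command(
  increments=[
    [0, 0, 0, 0, 0, 0],
    [0, 0, 0, 0, 0, 0],
    [0, 0, 0, 0, 0, 0],
    [0, 0, 0, 0, 0, 0],
    [0, 0, 0, 0, 0, 0],
  ],
)

```text
t: 39.2
tool_pos: [0.5824, -0.2546, 0.2171]
orientation: [2.147, 2.293, 0.0]
force: [-0.6, -1.0, -0.5]
opening: 0.056
gripper_force: 0.0
```

Emit:
arm_command(
  increments=[
    [0, 0, 0, 0, 0, 0],
    [0, 0, 0, 0, 0, 0],
    [0, 0, 0, 0, 0, 0],
    [0, 0, 0, 0, 0, 0],
    [0, 0, 0, 0, 0, 0],
  ],
  fingers=1,
)

```text
t: 39.83
tool_pos: [0.5823, -0.2545, 0.2167]
orientation: [-2.147, -2.294, 0.0]
force: [0.5, 0.1, -0.7]
opening: 0.0238
gripper_force: 8.0
```

Emit:
arm_command(
  increments=[
    [0, 0, 0, 0, 0, 0],
    [0, 0, 0, 0, 0, 0],
    [0, 0, 0, 0, 0, 0],
    [0, 0, 0, 0, 0, 0],
    [0, 0, 0, 0, 0, 0],
  ],
)

```text
t: 40.45
tool_pos: [0.5823, -0.2545, 0.2167]
orientation: [-2.147, -2.294, -0.0]
force: [-0.1, 0.3, 0.2]
opening: 0.0237
gripper_force: 8.0
```

```bash
python3 - <<'E'
from plant import *
import cv2,numpy as np
a=read_camera("scene")["image"][:,:,::-1][130:260,80:240]; b=read_camera("scene")["image"][:,:,::-1][110:240,310:470]
cv2.imwrite("pics/p4.png",cv2.resize(np.hstack([a,b]),None,fx=2.4,fy=2.4,interpolation=2))
E
```

```text
(no output)
```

View pics/p4.png

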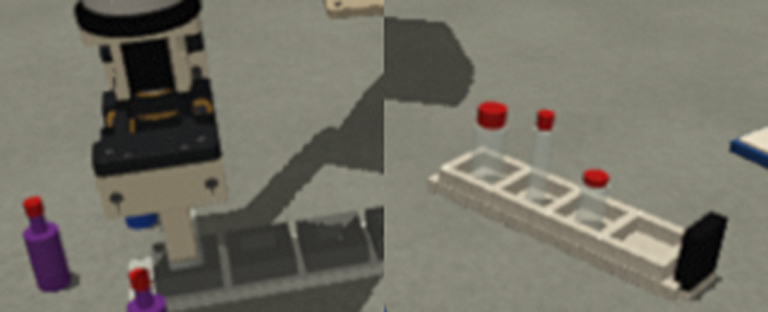

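Three vials are upright in their pockets (broad, slim, squat), and the necked one is gripped at 24 mm. Carrying it to the last pocket.

Emit:
arm_command(
  increments=[
    [0, 0, -0.05, 0, 0, 0],
    [0, 0, -0.15, 0, 0, 0],
    [0, 0, -0.31, 0, 0, 0],
    [0, 0, -0.48, 0, 0, 0],
    [0, 0, -0.6, 0, 0, 0],
  ],
)

```text
t: 41.18
tool_pos: [0.5826, -0.2547, 0.3409]
orientation: [2.144, 2.291, 0.001]
force: [0.2, -0.1, -0.9]
opening: 0.0238
gripper_force: 8.0
```

Emit:
arm_command(
  increments=[
    [0.1, 0.011, 0, 0, 0, 0.015],
    [0.265, 0.03, 0, 0, 0, 0.039],
    [0.44, 0.05, 0, 0, 0, 0.065],
    [0.615, 0.07, 0, 0, 0, 0.09],
    [0.788, 0.089, 0, 0, 0, 0.116],
  ],
)

```text
t: 41.8
tool_pos: [0.5897, -0.095, 0.3389]
orientation: [2.528, 1.862, 0.002]
force: [-0.2, 0.1, -0.1]
opening: 0.0238
gripper_force: 8.0
```

Emit:
arm_command(
  increments=[
    [0.153, -0.039, 0, 0, 0, 0.023],
    [0.307, -0.079, 0, 0, 0, 0.047],
    [0.46, -0.118, 0, 0, 0, 0.07],
    [0.614, -0.158, 0, 0, 0, 0.094],
    [0.767, -0.197, 0, 0, 0, 0.117],
  ],
)

```text
t: 42.42
tool_pos: [0.5972, 0.0631, 0.3388]
orientation: [2.826, 1.37, 0.003]
force: [1.1, -0.3, -0.8]
opening: 0.024
gripper_force: 8.0
```

Emit:
arm_command(
  increments=[
    [0.155, -0.111, 0, 0, 0, 0.028],
    [0.32, -0.228, 0, 0, 0, 0.057],
    [0.475, -0.339, 0, 0, 0, 0.085],
    [0.59, -0.421, 0, 0, 0, 0.106],
    [0.646, -0.461, 0, 0, 0, 0.116],
  ],
)

```text
t: 43.05
tool_pos: [0.6043, 0.2224, 0.3388]
orientation: [-3.027, -0.839, -0.003]
force: [-0.1, -0.7, -1.0]
opening: 0.024
gripper_force: 8.0
```

Emit:
arm_command(
  increments=[
    [0, 0, 0, 0, 0, 0],
    [0, 0, 0.08, 0, 0, 0],
    [0, 0, 0.22, 0, 0, 0],
    [0, 0, 0.36, 0, 0, 0],
    [0, 0.001, 0.45, 0, 0, 0],
  ],
)

```text
t: 43.68
tool_pos: [0.6038, 0.2193, 0.2442]
orientation: [3.028, 0.838, -0.005]
force: [-0.1, 0.4, -0.9]
opening: 0.0237
gripper_force: 8.0
```

Emit:
arm_command(
  increments=[
    [0, 0, 0.04, 0, 0, 0],
    [0, 0, 0.08, 0, 0, 0],
    [0, 0, 0.11, 0, 0, 0],
    [0, 0, 0.13, 0, 0, 0],
    [0, 0, 0.135, 0, 0, 0],
  ],
)

```text
t: 44.3
tool_pos: [0.6045, 0.2206, 0.2197]
orientation: [3.027, 0.839, 0.0]
force: [0.6, 0.2, -1.6]
opening: 0.0238
gripper_force: 8.0
```

Emit:
arm_command(
  increments=[
    [0, 0, 0.004, 0, 0, 0],
    [0, 0, 0.008, 0, 0, 0],
    [0, 0, 0.012, 0, 0, 0],
    [0, 0, 0.015, 0, 0, 0],
    [0, 0, 0.015, 0, 0, 0],
  ],
)

```text
t: 44.92
tool_pos: [0.6045, 0.2205, 0.2167]
orientation: [3.028, 0.839, 0.0]
force: [0.2, -0.0, -0.6]
opening: 0.0237
gripper_force: 8.0
```

Emit:
arm_command(
  increments=[
    [0, 0, 0.001, 0, 0, 0],
    [0, 0, 0.002, 0, 0, 0],
    [0, 0, 0.003, 0, 0, 0],
    [0, 0, 0.003, 0, 0, 0],
    [0, 0, 0.003, 0, 0, 0],
  ],
)

```text
t: 45.55
tool_pos: [0.6046, 0.2206, 0.2167]
orientation: [-3.028, -0.839, -0.0]
force: [-2.0, -1.1, 4.9]
opening: 0.0238
gripper_force: 8.0
```

Emit:
arm_command(
  increments=[
    [0, 0, 0, 0, 0, 0],
    [0, 0, 0, 0, 0, 0],
    [0, 0, 0, 0, 0, 0],
    [0, 0, 0, 0, 0, 0],
    [0, 0, 0, 0, 0, 0],
  ],
  fingers=-0.2,
)

```text
t: 46.18
tool_pos: [0.6045, 0.2205, 0.2161]
orientation: [3.027, 0.839, -0.0]
force: [0.0, 0.3, 0.2]
opening: 0.0559
gripper_force: 0.0
```

Emit:
arm_command(
  increments=[
    [0, 0, -0.05, 0, 0, 0],
    [0, 0, -0.15, 0, 0, 0],
    [0, 0, -0.35, 0, 0, 0],
    [0, 0, -0.6, 0, 0, 0],
    [0, 0, -0.85, 0, 0, 0],
  ],
)

```text
t: 46.8
tool_pos: [0.6043, 0.2205, 0.3897]
orientation: [-3.028, -0.839, -0.003]
force: [0.7, -0.2, 0.4]
opening: 0.0558
gripper_force: 0.0
```

Emit:
arm_command(
  increments=[
    [0, 0, 0, 0, 0, 0],
    [0, 0, 0, 0, 0, 0],
    [0, 0, 0, 0, 0, 0],
    [0, 0, 0, 0, 0, 0],
    [0, 0, 0, 0, 0, 0],
  ],
)

```text
t: 47.42
tool_pos: [0.6043, 0.2205, 0.3852]
orientation: [3.028, 0.839, -0.002]
force: [0.3, -0.3, -0.7]
opening: 0.0557
gripper_force: 0.0
```

```bash
python3 - <<'E'
from plant import *
import cv2
a=read_camera("scene")["image"][:,:,::-1][70:250,280:500]
cv2.imwrite("pics/p5.png",cv2.resize(a,None,fx=3,fy=3,interpolation=2))
E
```

```text
(no output)
```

View pics/p5.png

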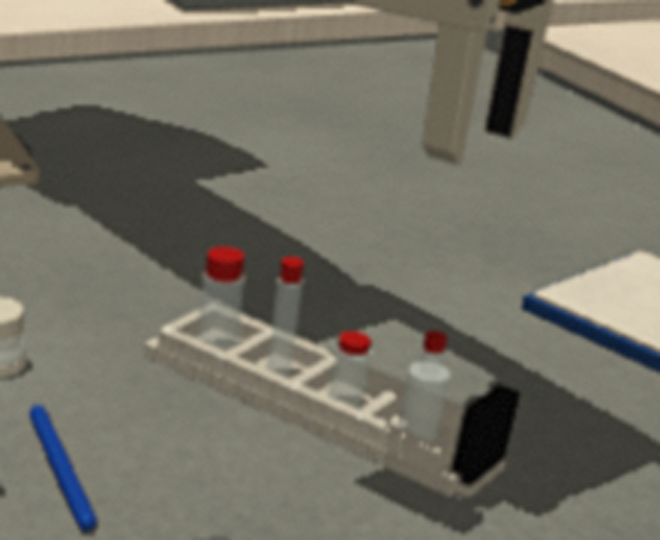

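All four vials stand upright and released in the pockets, with the necked one beside the tab (crop (430,390)) and broad farthest away (crop (225,290)).

```bash
python3 -c "
from plant import *
print(close_job())"
```

```text
the job is handed in; nothing more can be done
None
```

The job is handed in: the last camera view shows all four vials upright and released in the tray in reverse order (broad farthest from the tray's tab, then slim, squat, and necked beside it), at about 47 s of the 141 s allowed.

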